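Sweep the turn buttons off a window pane

TASK

Free the glass pane: run closed fingertips along the near edge of the glass, just above it, from the robot's left to its right, so that each of the four wooden turn buttons in turn is pushed round to the right until its whole nose is off the glass and it lies roughly along the frame. Do not press on the glass or its suction lifter, do not lift the pane or shove the frame out of place, and leave the jar, the sanding block and the tape measure alone.

Things in the scene. Friction and masses are not known exactly. Their poses are not given: they have to be found in the camera images.
- frame: White wooden window frame, 340 (x) by 560 (y) by 40 mm high, loose and flat on the bench; slides if pushed with 20 to 35 N. Origin: centre of underside; x away from the robot, y to its left. Near bar (frame x -170 to -110 mm) is 60 mm wide and carries the row of buttons; other bars 45 mm, tops level. A 10 mm high bead on the far bar covers the far glass edge.
- pane: Clear greenish glass, 232 (x) by 466 (y) by 4 mm, loose in the frame's rebate, top 39.5 mm above the bench, 0.5 mm below the bars. Origin: centre of underside; axes as the frame's. Near edge 25 mm beyond the row of pivots. On its middle, part of it, an orange and black suction lifter, 80 by 196 mm, top 65 mm above its underside, 91 mm or more from the near edge.
- pivot1 (a point): Pivot of turn button 1, left-hand end (+y): point on the pivot axis level with the frame's top face, 40 mm above the bench. The four pivots stand in a straight row along the near bar, 106 mm apart, at frame x -134 mm. Axes as the frame's. Button: dark brown wood, 14 mm wide, 12 mm thick, spanning 1 to 13 mm above the bars; brass screw head 3 mm more.
- button1 (a joint): Angle of turn button 1, left-hand end. 0: round-ended nose, 52 mm long from the pivot (tail 21 mm), points straight over the glass, overlap 27 mm. Positive: nose swung to the robot's right, clockwise from above; 1.57: along the bar, off the glass; clear of it from 1.18. Limits -1.75, 1.75. Stiff pivot: 0.05 N m (1 to 2 N at the nose), stays where left. Starts -0.35 to 0.35.
- pivot2 (a point): Pivot of turn button 2, second from the left: point on the pivot axis level with the frame's top face, 40 mm above the bench. The four pivots stand in a straight row along the near bar, 106 mm apart, at frame x -134 mm. Axes as the frame's.
- button2 (a joint): Angle of turn button 2, second from the left. Same shape, zero, sign and stiffness as button 1.
- pivot3 (a point): Pivot of turn button 3, third from the left: point on the pivot axis level with the frame's top face, 40 mm above the bench. The four pivots stand in a straight row along the near bar, 106 mm apart, at frame x -134 mm. Axes as the frame's.
- button3 (a joint): Angle of turn button 3, third from the left. Same shape, zero, sign and stiffness as button 1.
- pivot4 (a point): Pivot of turn button 4, right-hand end (-y): point on the pivot axis level with the frame's top face, 40 mm above the bench. The four pivots stand in a straight row along the near bar, 106 mm apart, at frame x -134 mm. Axes as the frame's.
- button4 (a joint): Angle of turn button 4, right-hand end (-y). Same shape, zero, sign and stiffness as button 1.
- jar: Amber glass jar with steel lid, 64 mm diameter, 72 mm high, standing on the bench past one end of the frame. Origin: centre of its underside. To be left alone.
- sander: Cork sanding block, 115 by 70 by 29 mm, on the bench past one end of the frame. Origin: centre of its underside. To be left alone.
- tape: Yellow tape measure, 68 by 34 by 60 mm high, on the bench near the frame's left-hand near corner. Origin: centre of its underside. To be left alone.

How it is judged:
On the way, in this order (a step that is already met when the one before it is completed fails the run):
1. turn button 1 (left-hand end (+y)) has been swung to the right, off the glass (value of joint button1 above 1.18 rad), for 0.1 s.
2. turn button 2 (second from the left) has been swung to the right, off the glass (value of joint button2 above 1.18 rad), for 0.1 s.
3. turn button 3 (third from the left) has been swung to the right, off the glass (value of joint button3 above 1.18 rad), for 0.1 s.
4. turn button 4 (right-hand end (-y)) has been swung to the right, off the glass (value of joint button4 above 1.18 rad), for 0.1 s.
At the end, for the whole second after the job is handed in: All four turn buttons stand at 1.18 rad (68 degrees) or more to the right, clear of the glass; the frame and the pane are within 20 mm of where they were, the pane still down in its rebate and at rest (value of joint each of button1, button2, button3, button4 above 1.18 rad and distance of each of pivot1, pivot4, pane from where it was at the start of the episode below 0.02 m and z of pane in the frame of frame below 0.039 m and linear speed of pane below 0.02 m/s); the robot touches nothing.
It fails at once if the pane was lifted out of its rebate (3.5 mm or more) (z of pane in the frame of frame above 0.039 m).
It fails at once if the glass or its suction lifter was pressed with more than 10 N (contact force between any of the fingers, the arm and pane above 10 N).
It fails at once if the frame was shoved more than 20 mm or lifted (distance of any of pivot1, pivot4 from where it was at the start of the episode above 0.02 m or height (world z) of frame above 0.01 m).
It fails at once if the jar, the sanding block or the tape measure was moved more than 15 mm (distance of any of jar, sander, tape from where it was at the start of the episode above 0.015 m).
It also fails if it takes over 42 s, if anything falls off the work surface, if the arm or the gripper's body presses on something with over 40 N, if the wrist force passes 120 N, or if a joint passes its speed limit or range.

ROBOT

A 7-joint arm with a two-finger parallel gripper is mounted at the origin on the work surface. World frame = base frame: x ahead of the robot, y to its left, z up, the work surface at z = 0. Lengths are in m, angles in rad, forces in N, time in s.
With the tool pointing down it reaches from about 0.425 to 0.925 m from the base axis. Payload 6.8 kg.
Tool frame: the origin (TCP) lies on the front face of the gripper's body, between the roots of the fingers; the fingertips stand 73 mm ahead of it and the grasp point (between the pads) lies 54 mm ahead of it (env.nose_length is the distance from the TCP to the fingertips, in m); z points along the fingers, y is the line along which they close (so a half turn about z gives the same grasp; the last joint's range is limited). The gripper opens to 85 mm and grips with 20 to 120 N. Pads are 22 mm wide; open, the fingers measure 114 mm over their backs; the gripper's body (76 mm by 85 mm) begins 54 mm behind the grasp point. The pads swing forward as they close: fully open they stand 13 mm farther back than shut.
Start: joints at [-1.441, 0.477, 0.022, 1.555, -0.011, 1.109, -0.083], TCP at [0.159, 0.656, 0.304] pointing down, gripper open.
Joint ranges: [-2.96, 2.96], [-0.34, 2.1], [-1.41, 1.46], [0.24, 2.44], [-1.37, 4.51], [0.17, 1.92], [-2.96, 2.96]. Speed limits (rad/s): [2.39, 2.39, 3.14, 3.14, 3.14, 3.14, 3.14].

INTERFACE

Orientations are given as a unit quaternion [w, x, y, z].
In Python, from cell import env, kin, camera, calibration, job gives the robot as it stands. The module is installed in compiled form; this text tells all that it offers. Calls block until the motion is done:
- env.reach(position, orientation): joint-space move of the TCP to a pose.
- env.movel(position, velocity=0.15, rot=None, stop_force=None): straight line of the TCP; rot=None keeps the orientation; velocity is the mean speed in m/s. With stop_force (N) it stops when the force on the tool has changed by that much, and returns True; else False.
- env.goto_joints(angles): joint-space move.
- env.grip(opening, f_grip=None): finger opening in m; f_grip is the grip in N (None keeps the last); returns when the fingers have stopped.
- env.dwell(seconds).
- kin.inverse_kinematics(position, orientation): joint angles nearest the present ones, or None.
- env.get_state(): the state.
- camera(name): name is "scene" or "top"; returns (picture, depth): 480x640x3 uint8, blue, green, red; 480x640 float32, m along the optical axis (not along the pixel's ray), 0 where there is no reading.
- calibration(name): a dict with "fx", "fy", "cx", "cy" (pixels), "rvec" (rotation vector, rad) and "tvec" (3), from world to camera coordinates, as OpenCV has them. Camera axes: x right, y down, z forward; pixel columns grow to the right and rows downward; lengths in m; the calibration is good to about 2 mm. A picture is of the moment at which its call begins. calibration takes no time and is no camera call.
A pose or a line that the arm cannot do raises env.PlanningError and nothing moves.
- job.job_done(): hands the job in; it is judged then, once.
The state is a dict: "time": time; "qpos": joint angles; "joint_velocities": joint speeds; "joint_torque": joint torques, N m; "tcp_pos": TCP position; "orientation": TCP orientation; "force": force on the tool from outside, world axes, zero at the start; "torque": the same for the moment, N m; "opening": finger opening in m; "gripper_force": force on a finger pad.
Only numpy, scipy, OpenCV 4.12 (cv2) and the standard library are available. Lean on these libraries where they do the work, as an engineer would, in place of code of your own. Each camera call takes 0.05 s, during which the arm holds its last target. There are 200 camera calls.

## Working session

There is one attempt and no reset: what is moved stays moved. The work goes in short steps, each a Python script; the robot and the scene stay as the last script left them, time stands still between calls to the robot, and variables do not carry over. Pictures are saved under pics/ and viewed, at most 10 in all, crops included, and the job is handed in when it is done.

```bash
mkdir -p pics; python3 - <<'E'
from cell import env,camera,calibration
import cv2,numpy as np
s=env.get_state();print(s['time'],s['tcp_pos'],s['orientation'],env.nose_length)
for n in("top","scene"):
    p,d=camera(n);cv2.imwrite(f"pics/{n}0.png",p);np.save(f"{n}0.npy",d);c=calibration(n);print(n,c)
E
```

```text
0.0 [0.15890945 0.65557001 0.30292062] [-3.59827549e-05  1.18616030e-01  9.92939782e-01 -9.08582221e-04] 0.0726
top {'fx': 494.22496817643565, 'fy': 494.22496817643565, 'cx': 324.93392952683706, 'cy': 242.6622245327926, 'rvec': array([ 2.09840787, -2.13006889,  0.16523183]), 'tvec': array([0.0389827 , 0.52961895, 0.98673473])}
scene {'fx': 545.48828701845, 'fy': 545.48828701845, 'cx': 325.88526103121353, 'cy': 241.57943711041042, 'rvec': array([ 1.19846507,  2.33566094, -0.96924707]), 'tvec': array([ 0.29246708, -0.27316745,  1.46305265])}
```

View pics/top0.png

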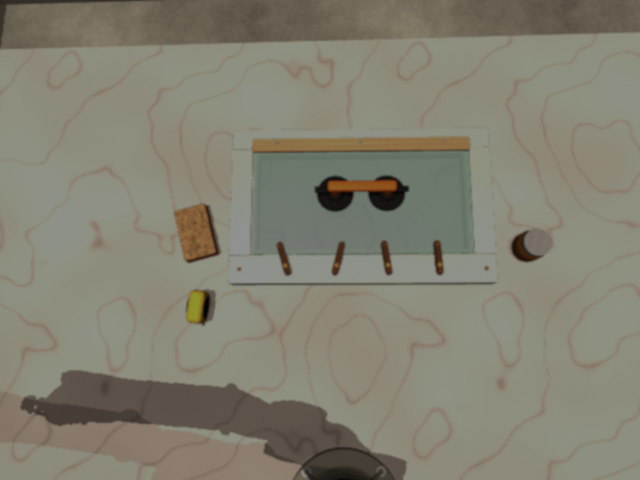

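View pics/scene0.png

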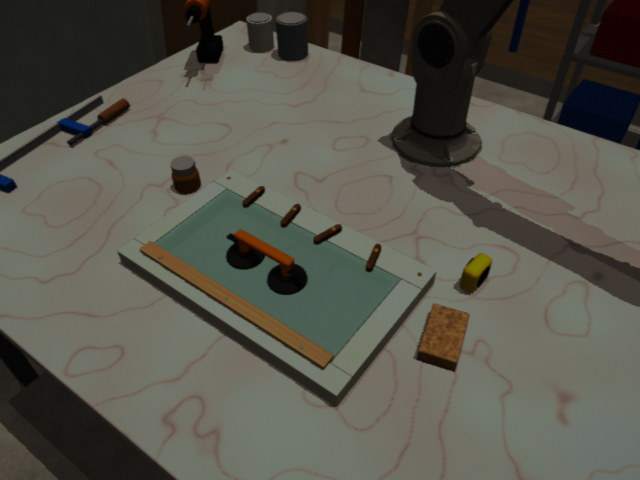

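```bash
cat > h.py <<'E'
import cv2,numpy as np
from cell import calibration
def cast(n,px,z):
    c=calibration(n);R=cv2.Rodrigues(c['rvec'])[0];K=np.array([[c['fx'],0,c['cx']],[0,c['fy'],c['cy']],[0,0,1]])
    o=-R.T@c['tvec'];v=(R.T@np.linalg.inv(K)@np.c_[np.atleast_2d(px),np.ones(len(np.atleast_2d(px)))].T).T
    return (o+v*((z-o[2])/v[:,2])[:,None])[:,:2]
def buttons(p,n="top",box=(225,285,245,475),z=.053):
    r0,r1,c0,c1=box
    h=cv2.cvtColor(p,cv2.COLOR_BGR2HSV).astype(int)
    m=((h[...,2]<130)&((h[...,0]<18)|(h[...,0]>170))&(h[...,1]>90)).astype(np.uint8)
    k=np.zeros_like(m);k[r0:r1,c0:c1]=m[r0:r1,c0:c1]
    N,L,st,_=cv2.connectedComponentsWithStats(k)
    out=[]
    for i in range(1,N):
        if st[i,4]<40: continue
        yx=np.argwhere(L==i); q=cast(n,yx[:,::-1].astype(float),z)
        ctr,v=cv2.PCACompute(q.astype(np.float32),mean=None)
        a=v[0]; t=(q-ctr)@a; mid=ctr[0]+a*(t.max()+t.min())/2
        out.append((mid,a if a[0]>0 else -a,t.max()-t.min(),len(q)))
    return sorted(out,key=lambda o:-o[0][1])
E
python3 - <<'E'
from h import *
p=cv2.imread("pics/top0.png")
B=buttons(p);P=[]
for mid,a,l,n in B:
    piv=mid-a*.0155;P.append(piv);print(piv.round(4),"th",np.arctan2(-a[1],a[0]).round(3),"len",l.round(4),n)
P=np.array(P);print(np.linalg.norm(np.diff(P,axis=0),axis=1))
# corners of frame near edge, top z=.04
print(cast("top",[[229,283],[495,283],[488,130],[235,131],[239,268],[487,268]],.04).round(4))
cv2.imwrite("pics/crop.png",cv2.resize(p[110:300,160:570],(800,371),interpolation=cv2.INTER_CUBIC))
E
```

```text
[0.4833 0.1133] th -0.282 len 0.0682 162
[0.4825 0.0078] th 0.257 len 0.0676 163
[ 0.4816 -0.0972] th -0.129 len 0.0678 161
[ 0.4799 -0.2028] th -0.05 len 0.0671 176
[0.105554   0.10493346 0.10566921]
[[ 0.4494  0.2332]
 [ 0.441  -0.3186]
 [ 0.7758 -0.3282]
 [ 0.7869  0.2275]
 [ 0.4807  0.2128]
 [ 0.4724 -0.3044]]
```

View pics/crop.png

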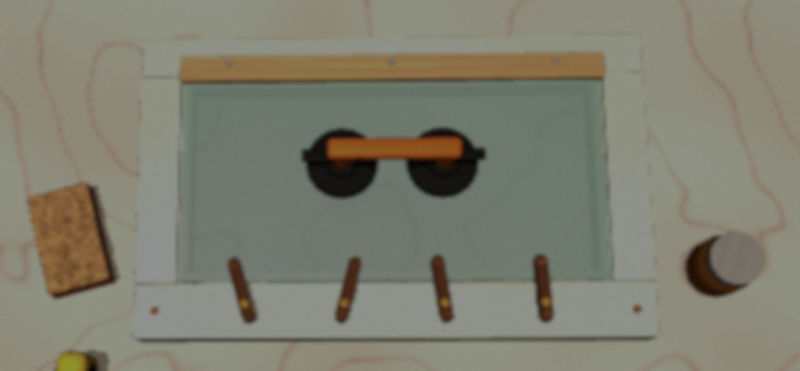

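```bash
python3 - <<'E'
from cell import env,kin,camera
import numpy as np,cv2
psi=-.0125;q=[0,-np.sin(psi/2),np.cos(psi/2),0]
ex=np.array([np.cos(psi),np.sin(psi)]);ey=np.array([-ex[1],ex[0]])
P=lambda y,z:np.r_[np.array([.4818,-.0447])+ex*.026+ey*y,z+env.nose_length]
env.grip(0.0)
env.reach(P(.222,.16),q)
print(env.get_state()['time'])
print(env.movel(P(.222,.0465),velocity=.06,stop_force=6))
s=env.get_state();print(s['time'],s['tcp_pos']-P(.222,.0465),s['force'],s['opening'])
p,d=camera("scene");cv2.imwrite("pics/s1.png",p[120:360,160:500].repeat(2,0).repeat(2,1))
E
```

```text
3.0083
False
5.05 [1.61802165e-04 8.40571154e-05 2.63006453e-04] [0.10461145 0.0386763  0.22636802] -2.2158446631941707e-05
```

View pics/s1.png

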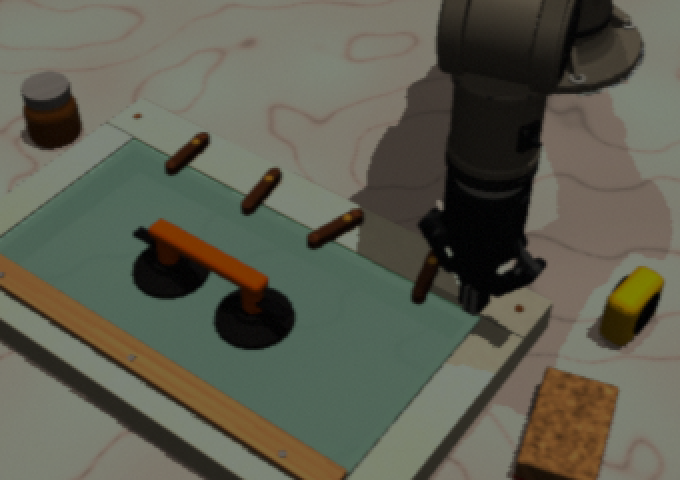

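The fingertips (about 475,300 in the crop) are down at the near-left glass corner, left of button 1 and touching nothing. I'll sweep past button 1 first.

```bash
python3 - <<'E'
from cell import env,kin,camera
import numpy as np,cv2
psi=-.0125
ex=np.array([np.cos(psi),np.sin(psi)]);ey=np.array([-ex[1],ex[0]])
P=lambda y,z:np.r_[np.array([.4818,-.0447])+ex*.026+ey*y,z+env.nose_length]
print(env.movel(P(.095,.0465),velocity=.06,stop_force=20))
s=env.get_state();print(s['time'],s['tcp_pos'],s['force'])
p,d=camera("scene");cv2.imwrite("pics/s2.png",p[120:360,160:500].repeat(2,0).repeat(2,1))
E
```

```text
False
7.3667 [0.5089806  0.05027595 0.11910557] [ 0.21938681 -0.09250958  0.73811777]
```

View pics/s2.png

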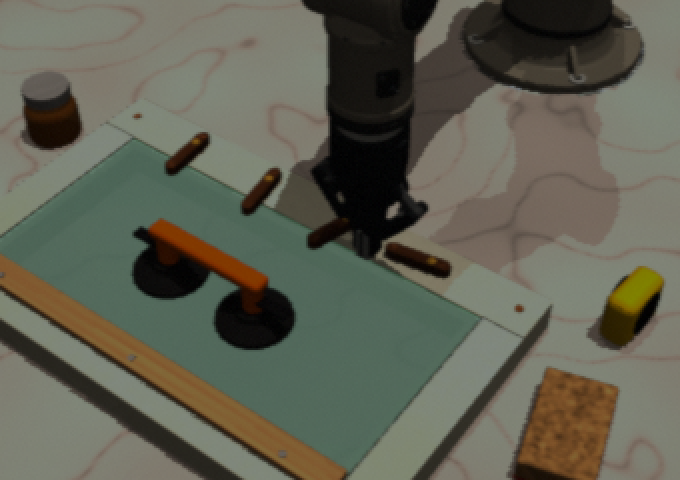

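Button 1 (388–450, 245–275 in the crop) now lies along the bar, off the glass, and the frame hasn't moved. I'll sweep the other three, retract and measure.

```bash
python3 - <<'E'
from cell import env,kin,camera
import numpy as np,cv2
from h import *
psi=-.0125
ex=np.array([np.cos(psi),np.sin(psi)]);ey=np.array([-ex[1],ex[0]])
P=lambda y,z:np.r_[np.array([.4818,-.0447])+ex*.026+ey*y,z+env.nose_length]
for y in(-.011,-.117,-.235):
    r=env.movel(P(y,.0465),velocity=.06,stop_force=20);s=env.get_state();print(r,s['time'],s['force'].round(2))
    if r: raise SystemExit
env.movel(P(-.235,.2),velocity=.12)
env.movel(np.r_[.45,.30,.30],velocity=.3)
print(env.get_state()['time'])
p,d=camera("top");cv2.imwrite("pics/top3.png",p);cv2.imwrite("pics/t3.png",cv2.resize(p[110:300,160:570],(800,371)))
for mid,a,l,n in buttons(p): print(mid,"th",np.arctan2(-a[1],a[0]),l,n)
E
```

```text
False 9.3333 [ 0.11 -0.52  0.48]
False 11.25 [-0.14  0.15  0.15]
False 13.3667 [-0.29 -0.8   0.63]
16.8917
[0.48495658 0.09972789] th 1.4282193 0.06746488103861709 173
[ 0.48425506 -0.00787885] th 1.4293362 0.06731379456936454 162
[ 0.48272924 -0.11293265] th 1.4266613 0.06717330491869905 165
[ 0.48134675 -0.21759116] th 1.4273095 0.06745206972983828 164
```

View pics/t3.png

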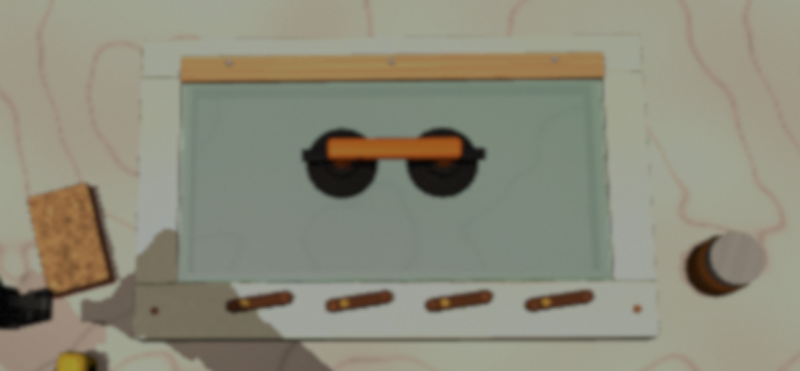

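All four buttons (crop rows 290–310) lie along the near bar at about 1.42 rad. The frame, pane and other objects look unmoved, and the gripper is clear.

```bash
python3 -c "
from cell import job
print(job.job_done())"
```

```text
the job is handed in; nothing more can be done
None
```

The job is handed in: all four turn buttons are swung right to about 1.42 rad and off the glass; in the last top-camera picture the frame, pane, jar, sanding block and tape measure showed no visible movement, and the arm was finished and clear by 17 s.

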